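Strip the fan test rotor

ROBOT

A 6-joint arm with a two-finger parallel gripper is mounted at the origin on the work surface. World frame = base frame: x ahead of the robot, y to its left, z up, the work surface at z = 0. Lengths are in m, angles in rad, forces in N, time in s.
With the tool pointing down it reaches from about 0.225 to 0.725 m from the base axis. Payload 3.1 kg.
Tool frame: the origin (TCP) lies at the very end of the fingers, on their centre line; the grasp point (between the pads) lies 19 mm behind it; z points along the fingers, x is the direction in which the jaws open and shut, and the axes are right-handed (so a half turn about z gives the same grasp; the last joint's range is limited). The gripper opens to 85 mm and grips with 20 to 120 N. Pads are 22 mm wide; open, the fingers measure 114 mm over their backs; the gripper's body (76 mm by 85 mm) begins 54 mm behind the grasp point. The pads swing forward as they close: fully open they stand 13 mm farther back than shut.
Start: joints at [0.99, 0.048, 0.099, 1.622, 0, 1.443], TCP at [0.23, 0.472, 0.231] pointing down, gripper open.
Joint ranges: [-2.91, 2.91], [-0.99, 1.94], [-1.21, 1.42], [-2.12, 2.29], [-1.49, 1.47], [-3.14, 3.14]. Speed limits (rad/s): [2.79, 2.79, 3.14, 3.14, 3.14, 3.14].

INTERFACE

Orientations are given as a rotation vector (axis times angle).
In Python, from workcell import * gives the robot as it stands.
- The arm moves only by the shell command python3 -m creep 'ROWS' [FORCE]. ROWS is JSON, a list of rows, each a list of 7 numbers: the shift along the tool's x, y, z in m, then the turn, a rotation vector about the tool's x, y, z in degrees, then the opening in per cent of the stroke, from 0 (shut) to 100 (fully open). In form: [[tx, ty, tz, rx, ry, rz, hand], ...]. A call has exactly 5 rows; each row is the pose to reach, as a shift and turn from the pose measured when the call began, along the tool's axes at that moment; what a row does not reach only later rows make up. A row lasts 1/12 s, in which the tool goes at most 41.7 mm and 7.16 degrees, less where a joint would pass 70% of its speed; a pose out of reach is approached as far as the arm can. A call with a gripper value outside its range is refused whole. The fingers move at their own pace and stop on an object; FORCE is the grip in N (left out, the last holds). Time passes only in rows, so rows that repeat a pose let the fingers close, or fill a call up. It gives the time, the measured TCP pose, the force and the opening at its end, in the units of the state.
- get_obs(): the state, without advancing time (a new reading comes with each control period).
- capture(name): name is "scene" or "side" or "wrist"; returns (picture, depth): 480x640x3 uint8, blue, green, red; 480x640 float32, m along the optical axis (not along the pixel's ray), 0 where there is no reading.
- camera_params(name): a dict with "mtx" (3x3 intrinsics, pixels), "dist_coeffs" ([k1, k2, p1, p2, k3] as OpenCV has them; the pictures are not rectified), "view" (4x4, takes a point from world to camera coordinates). Camera axes: x right, y up, looking along -z (the intrinsics and any distortion apply to the point x, -y, -z); pixel columns grow to the right and rows downward; lengths in m; the calibration is good to about 2 mm. A picture is of the moment at which its call begins: read the wrist's pose just before it. camera_params takes no time and is no camera call; for the wrist camera it gives the pose at the moment of the call.
- job_done(): hands the job in, once; it reports no verdict.
The state is a dict: "time_s": time; "joints": joint angles; "joint_vel": joint speeds; "joint_efforts": joint torques, N m; "tool_pos": TCP position; "orientation": TCP orientation; "wrist_force": force on the tool from outside, world axes, zero at the start; "ft_torque": the same for the moment, N m; "gripper_width": finger opening in m.
Only numpy, scipy, OpenCV 4.12 (cv2) and the standard library are available. Lean on these libraries where they do the work, as an engineer would, in place of code of your own. Each camera call takes 0.05 s, during which the arm holds its last target. There are 200 camera calls.

TASK

The fan test is over: put the drive lever in neutral (upright, at the white mark), then unscrew the rotor's hub nut all the way to its stop - it has a left-hand thread - draw out every blade that is still fitted, and lay the blades flat and right way up, side by side in the blue tray. Finish by screwing the nut back down tight with the lever still in neutral, and leave the other things on the bench where they are.

Things in the scene. Friction and masses are not known exactly. Their poses are not given: they have to be found in the camera images.
- fan_rig: fan test rig, fixed: blue foot plate 180x180x22 mm, finned motor 92 mm across, and on the upright shaft an aluminium rotor disc 124 mm across, its top 110 mm above the bench. The rotor does not turn (self-locking drive). Origin on the bench under the shaft, z up. Four open-topped radial seats, 26 mm wide, point along its +x, +y, -x, -y; each holds one blade or none.
- cap_top (a point): centre of the top of the red clamp cap, a plate 64 mm across on the rotor's axis. Tight, it is 19 mm above the rotor disc and its lip (26 to 31 mm from the axis) hangs down to 9 mm above the disc, outside the blades' heels, so no blade can be drawn out. Rises with the nut, 7.5 mm at most.
- hub_nut (a joint): turn of the black fluted hub nut on the rotor's axis (rad). LEFT-HAND thread: 0 = screwed tight; grows as it turns CLOCKWISE seen from above, which loosens it and raises nut and cap together 1.59 mm per rad; stops at 4.7, fully open; it does not come off. Turned anticlockwise it only tightens. Friction 0.08 N m, stays where left.
- nut_grip (a point): point on the nut's axis, half way up it: the nut is a round knob 44 mm in diameter and 32 mm tall (16 mm above and below this point), with 6 mm of thinner neck between it and the cap's top. Rises with the nut.
- drive_lever (a joint): angle of the drive lever (rad): 0 = upright, neutral, at the white mark; positive leans towards the box's +x (forward, green mark at 0.75), negative towards -x (reverse, orange mark at -0.75); ends at +-0.8. No spring, no detent; friction 0.12 N m, stays where left.
- drive_box: grey drive box, fixed, 140x100x55 mm, origin at the centre of its underside, z up. The lever is hinged about the box's y axis, 60 mm above the origin.
- lever_ball (a point): centre of the black ball, 28 mm in diameter, on the lever's end, 85 mm from the hinge; the steel rod below it is 10 mm thick.
- blade_tray: loose blue open tray, 290 mm (its x) by 180 mm (its y), 32 mm high, walls and floor 5 mm; 0.5 to 0.8 kg. Origin at the centre of its underside, z up.
- blade1: card fan blade, red tip, 35 g (balance x = -41 mm); may be absent. Card 36 wide, 8 thick, x -50 to 52 mm; metal root 22 wide, 8 thick, x -74 to -50, its last 10 mm a heel 13 high. Origin: underside, mid card; x to the tip, z up. Fitted: flat on the disc, origin 88 mm from the axis, x outwards, heel under the cap. Cap up: draw straight out over 20 mm, then lift.
- blade2: card fan blade, blue tip, 35 g (balance x = -41 mm); may be absent. Card 36 wide, 8 thick, x -50 to 52 mm; metal root 22 wide, 8 thick, x -74 to -50, its last 10 mm a heel 13 high. Origin: underside, mid card; x to the tip, z up. Fitted: flat on the disc, origin 88 mm from the axis, x outwards, heel under the cap. Cap up: draw straight out over 20 mm, then lift.
- blade3: card fan blade, green tip, 35 g (balance x = -41 mm); may be absent. Card 36 wide, 8 thick, x -50 to 52 mm; metal root 22 wide, 8 thick, x -74 to -50, its last 10 mm a heel 13 high. Origin: underside, mid card; x to the tip, z up. Fitted: flat on the disc, origin 88 mm from the axis, x outwards, heel under the cap. Cap up: draw straight out over 20 mm, then lift.
- blade4: card fan blade, yellow tip, 35 g (balance x = -41 mm); may be absent. Card 36 wide, 8 thick, x -50 to 52 mm; metal root 22 wide, 8 thick, x -74 to -50, its last 10 mm a heel 13 high. Origin: underside, mid card; x to the tip, z up. Fitted: flat on the disc, origin 88 mm from the axis, x outwards, heel under the cap. Cap up: draw straight out over 20 mm, then lift.
- yellow_tape: yellow tape roll 100 mm across, 48 high; loose, to be left alone. Origin at its underside.
- brown_tape: brown tape roll 104 mm across, 48 high; loose, to be left alone. Origin at its underside.
- glue: white glue bottle 44 mm across, 115 tall; loose, to be left alone. Origin at its underside.
- pencil_case: black pencil case 70x190x45 mm; loose, to be left alone. Origin at its underside.
- scissors: green-handled scissors, 155 mm long; loose, to be left alone. Origin at its underside.
- card_wheel: disc of brown card 90 mm across, 10 thick; loose, to be left alone. Origin at its underside.
- marker: orange marker, 140 mm long; loose, to be left alone. Origin at its underside.
Mind the look-alikes: they are no part of the job. Leave any black look-alike of the blade3 alone.

How it is judged:
On the way, in this order (a step that is already met when the one before it is completed fails the run):
1. drive lever in neutral before the nut is undone (value of joint drive_lever between -0.09 and 0.09 rad and value of joint hub_nut below 0.6 rad), for 0.2 s.
2. hub nut unscrewed to its stop (value of joint hub_nut above 4.3 rad), for 0.1 s.
At the end, for the whole second after the job is handed in: every blade present lies flat (within 0.15 rad) and right way up on the tray's floor, at rest; the hub nut is tight again (joint under 0.2 rad); the drive lever is within 0.09 rad of neutral; the tray stands level on the bench (x of blade1 in the frame of blade_tray between -0.135 and 0.135 m and y of blade1 in the frame of blade_tray between -0.083 and 0.083 m and z of blade1 in the frame of blade_tray between 0 and 0.013 m and angle between each of blade1, blade2, blade3, blade4's own z axis and vertical below 0.15 rad and linear speed of each of blade1, blade2, blade3, blade4, blade_tray below 0.03 m/s and x of blade2 in the frame of blade_tray between -0.135 and 0.135 m and y of blade2 in the frame of blade_tray between -0.083 and 0.083 m and z of blade2 in the frame of blade_tray between 0 and 0.013 m and x of blade3 in the frame of blade_tray between -0.135 and 0.135 m and y of blade3 in the frame of blade_tray between -0.083 and 0.083 m and z of blade3 in the frame of blade_tray between 0 and 0.013 m and x of blade4 in the frame of blade_tray between -0.135 and 0.135 m and y of blade4 in the frame of blade_tray between -0.083 and 0.083 m and z of blade4 in the frame of blade_tray between 0 and 0.013 m and value of joint drive_lever between -0.09 and 0.09 rad and value of joint hub_nut below 0.2 rad and angle between blade_tray's own z axis and vertical below 0.1 rad); the robot touches nothing.
It fails at once if another thing on the bench is moved by more than 4 cm (distance of any of yellow_tape, brown_tape, glue, pencil_case, scissors, card_wheel, marker from where it was at the start of the episode above 0.04 m).
Of blade1, blade2, blade3, blade4 only 2 to 4 are there at a start; the rules pass over those that are not, and their reading is None.
At some moment in a run one of blade_tray may be knocked a few centimetres aside while the robot is not near it.
Once in a run the grip may slacken for a moment while it holds something.
It also fails if it takes over 210 s, if anything falls off the work surface, if the arm or the gripper's body presses on something with over 40 N, if the wrist force passes 120 N, or if a joint passes its speed limit or range.

## Working session

There is one attempt and no reset: what is moved stays moved. The work goes in short steps, Python scripts to look and compute and a shell command to move; the robot and the scene stay as the last step left them, time stands still between calls to the robot, and variables do not carry over. Pictures are saved under pics/ and viewed, about 12 in all and at most 16, crops included, and the job is handed in when it is done.

```bash
mkdir -p pics; cat > h.py <<'E'
from workcell import *
import numpy as np, cv2
from scipy.spatial.transform import Rotation as R
def snap(cam,name=None,crop=None,scale=1):
    P=camera_params(cam); im,d=capture(cam)
    np.savez('%s_last.npz'%cam,im=im,d=d,mtx=P['mtx'],dist=P['dist_coeffs'],view=P['view'])
    if name:
        o=im
        if crop: o=o[crop[1]:crop[3],crop[0]:crop[2]]
        if scale!=1:o=cv2.resize(o,None,fx=scale,fy=scale,interpolation=cv2.INTER_CUBIC)
        cv2.imwrite('pics/'+name+'.png',o)
def load(cam): return np.load('%s_last.npz'%cam)
def cloud(cam):
    s=load(cam); h,w=s['d'].shape
    u,v=np.meshgrid(np.arange(w),np.arange(h))
    p=cv2.undistortPoints(np.stack([u,v],-1).reshape(-1,1,2).astype(float),s['mtx'],s['dist']).reshape(h,w,2)
    d=s['d']; c=np.stack([p[...,0]*d,-p[...,1]*d,-d,np.ones_like(d)],-1)
    W=c@np.linalg.inv(s['view']).T
    W=W[...,:3]; W[d==0]=np.nan
    return W,s['im']
def pix2z(cam,uv,z):
    s=load(cam); uv=np.array(uv,float).reshape(-1,1,2)
    p=cv2.undistortPoints(uv,s['mtx'],s['dist']).reshape(-1,2)
    T=np.linalg.inv(s['view']); dirs=np.c_[p[:,0],-p[:,1],-np.ones(len(p))]@T[:3,:3].T
    o=T[:3,3]; t=(np.array(z)-o[2])/dirs[:,2]
    return o+dirs*t[:,None]
def proj(cam,X):
    s=load(cam); X=np.atleast_2d(X); c=np.c_[X,np.ones(len(X))]@s['view'].T
    q=np.c_[c[:,0],-c[:,1],-c[:,2]]
    return cv2.projectPoints(q,np.zeros(3),np.zeros(3),s['mtx'],s['dist'])[0].reshape(-1,2)
def pose():
    o=get_obs(); return np.array(o['tool_pos']),R.from_rotvec(o['orientation']),o
def go(pos,yaw):
    "shift in tool axes (m) and turn deg about tool z to reach pos with tool down, x axis at yaw(deg) mod 180"
    p,r,o=pose(); t=r.inv().apply(np.array(pos)-p)
    out=[]
    for y in (yaw,yaw+180):
        c,s=np.cos(np.radians(y)),np.sin(np.radians(y))
        g=R.from_matrix(np.array([[c,s,0],[s,-c,0],[0,0,-1]]).T)
        out.append((r.inv()*g).as_rotvec(degrees=True))
    print('shift',t.round(4),'turn',[x.round(1) for x in out],'pos',p.round(4),'xaxis',r.as_matrix()[:,0].round(3),'j6',round(o['joints'][5],2),'w',round(o['gripper_width'],4),'t',round(o['time_s'],2))
E
python3 - <<'E'
from h import *
snap('scene','a1'); snap('side','a2')
p,r,o=pose(); print(p,r.as_matrix().round(3),o['gripper_width'])
E
```

```text
[0.22937128 0.47160268 0.23023743] [[ 0.437  0.899 -0.001]
 [ 0.899 -0.437 -0.002]
 [-0.002 -0.    -1.   ]] 0.08559154662153773
```

View pics/a1.png

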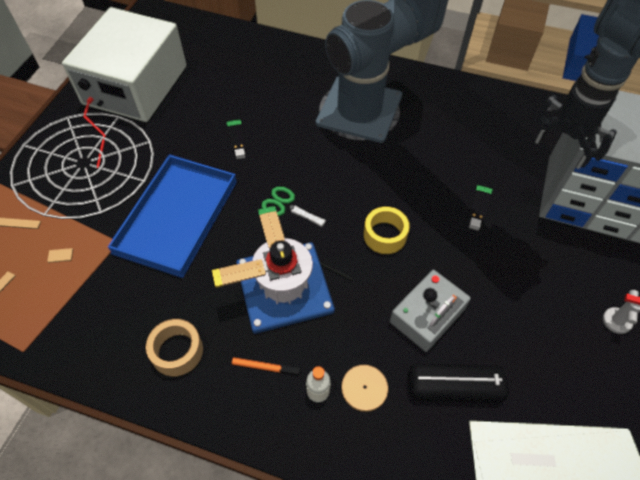

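View pics/a2.png

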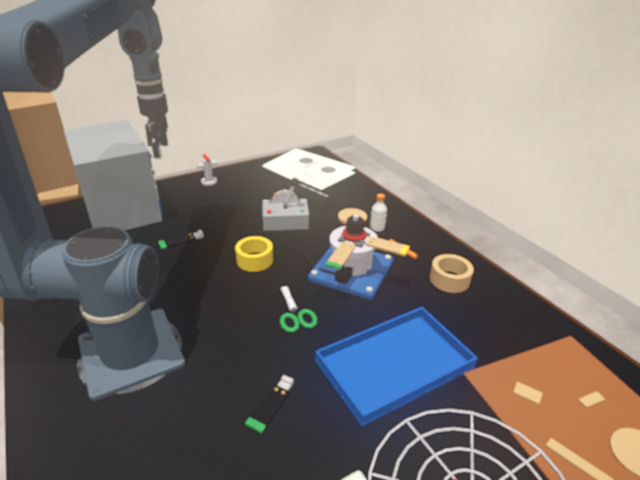

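```bash
python3 - <<'E'
from h import *
W,im=cloud('scene')
a=cv2.resize(im[200:350,200:350],(400,400),interpolation=cv2.INTER_CUBIC);b=cv2.resize(im[260:360,380:480],(400,400),interpolation=cv2.INTER_CUBIC)
cv2.imwrite('pics/b1.png',np.hstack([a,b]))
for n,(u,v) in dict(ball=(431,296),boxtop=(415,325),nut=(281,248),green=(270,215),yellow=(220,277),trayfloor=(175,215),glue=(318,375),ytape=(387,222),case=(460,380)).items(): print(n,W[v-1:v+2,u-1:u+2].reshape(-1,3).mean(0).round(3))
# tray by colour
hsv=cv2.cvtColor(im,cv2.COLOR_BGR2HSV)
m=cv2.inRange(hsv,(105,150,60),(125,255,255)); 
q=W[(m>0)&np.isfinite(W[...,2])]; 
def rect(q):
    r=cv2.minAreaRect((q[:,:2]*1000).astype(np.float32)); print(r,cv2.boxPoints(r).round(0).tolist())
ut=np.zeros_like(m);ut[150:280,100:240]=1
q=W[(m>0)&(ut>0)]; q=q[np.isfinite(q[:,2])&(q[:,2]>0.022)&(q[:,2]<.05)]; rect(q)
rig=np.zeros_like(m);rig[230:340,230:340]=1
q=W[(m>0)&(rig>0)];q=q[np.isfinite(q[:,2])&(q[:,2]>0.012)&(q[:,2]<.03)]; rect(q)
s=np.zeros_like(m);s[260:355,380:480]=1
q=W[s>0];q=q[np.isfinite(q[:,2])&(q[:,2]>0.045)&(q[:,2]<.062)]; rect(q)
E
```

```text
ball [0.579 0.309 0.153]
boxtop [nan nan nan]
nut [0.587 0.008 0.177]
green [ 0.484 -0.061  0.118]
yellow [ 0.66  -0.098  0.121]
trayfloor [ 0.489 -0.311  0.005]
glue [0.784 0.153 0.117]
ytape [0.338 0.173 0.003]
case [0.679 0.408 0.046]
((488.3912658691406, -256.12847900390625), (285.598876953125, 294.2735290527344), 89.84022521972656) [[341.0, -399.0], [635.0, -399.0], [636.0, -114.0], [342.0, -113.0]]
((584.7418212890625, 4.37933349609375), (182.21820068359375, 179.59646606445312), 34.73063659667969) [[459.0, 26.0], [561.0, -121.0], [711.0, -18.0], [608.0, 130.0]]
((542.463134765625, 319.0452575683594), (102.91497039794922, 143.72073364257812), 65.68631744384766) [[456.0, 302.0], [587.0, 243.0], [629.0, 336.0], [498.0, 396.0]]
```

View pics/b1.png

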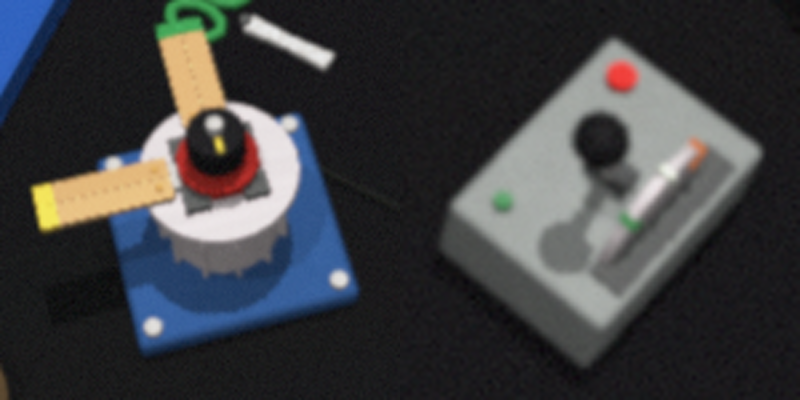

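```bash
python3 - <<'E'
from h import *
W,im=cloud('scene')
s=load('scene'); T=np.linalg.inv(s['view']); cam=T[:3,3]; print('cam',cam.round(3))
print('tray rim', pix2z('scene',[(171,156),(236,176),(182,273),(110,248)],[.032]*4).round(3).tolist())
h=np.array([.5425,.319,.06]); ax=np.array([.912,-.41,0])
for th in np.arange(-.8,.81,.1): print(round(th,1),proj('scene',h+.085*(np.sin(th)*ax+np.cos(th)*np.array([0,0,1])))[0].round(1),end=' ')
print()
B=W[262:355,382:478].reshape(-1,3);B=B[np.isfinite(B[:,2])]-[.5425,.319,0]
l=np.c_[B[:,0]*.912-B[:,1]*.41,B[:,0]*.41+B[:,1]*.912,B[:,2]]
k=l[(l[:,2]>.065)&(abs(l[:,0])<.08)&(abs(l[:,1])<.06)]; print(k[::max(1,len(k)//40)].round(3).tolist())
for nm,sel in dict(cap=(0.10,0.2)).items():
    N=W[225:300,240:330].reshape(-1,3);N=N[np.isfinite(N[:,2])]
    n=N[(N[:,2]>.150)]; print('nut',n.min(0).round(3),n.max(0).round(3))
    d=N[(abs(N[:,2]-.110)<.004)];r=cv2.minEnclosingCircle((d[:,:2]*1000).astype(np.float32));print(r)
    red=W[(im[...,2]>120)&(im[...,1]<70)&np.isfinite(W[...,2])];red=red[(red[:,2]>.115)&(red[:,2]<.15)];print('cap',len(red),red.mean(0).round(3),red.max(0).round(3))
E
```

```text
cam [1.102 0.259 1.098]
tray rim [[0.346, -0.389, 0.032], [0.35, -0.211, 0.032], [0.638, -0.212, 0.032], [0.633, -0.392, 0.032]]
-0.8 [455.5 270.2] -0.7 [454.3 270.7] -0.6 [452.8 271.6] -0.5 [451.1 272.8] -0.4 [449.2 274.4] -0.3 [447.1 276.2] -0.2 [444.8 278.4] -0.1 [442.3 280.8] -0.0 [439.7 283.5] 0.1 [437.  286.4] 0.2 [434.3 289.5] 0.3 [431.5 292.8] 0.4 [428.7 296.1] 0.5 [426.  299.6] 0.6 [423.3 303. ] 0.7 [420.7 306.5] 0.8 [418.2 309.9] 
[[-0.046, -0.036, 0.065], [0.029, -0.01, 0.152], [0.029, -0.008, 0.153], [0.032, -0.01, 0.15], [0.018, 0.004, 0.148], [0.029, 0.001, 0.155], [0.034, -0.004, 0.152], [0.04, -0.01, 0.147], [0.03, 0.005, 0.154], [0.039, -0.003, 0.151], [0.024, 0.01, 0.148], [0.037, 0.003, 0.153], [-0.03, 0.027, 0.09], [0.033, 0.008, 0.149], [0.043, -0.006, 0.141], [0.033, 0.01, 0.149], [-0.03, 0.032, 0.087], [0.036, 0.01, 0.148], [-0.026, 0.032, 0.088], [0.036, 0.011, 0.146], [-0.026, 0.031, 0.084], [-0.002, 0.003, 0.074], [-0.026, 0.032, 0.08], [-0.004, 0.005, 0.069], [-0.023, 0.03, 0.076], [-0.004, 0.01, 0.073], [-0.025, 0.03, 0.069], [0.003, 0.024, 0.097], [0.007, 0.007, 0.074], [0.001, 0.031, 0.1], [0.007, 0.027, 0.099], [0.01, 0.025, 0.096], [0.012, 0.028, 0.099], [0.003, 0.03, 0.083], [0.021, 0.026, 0.095], [0.013, 0.03, 0.084], [0.03, 0.025, 0.094], [0.027, 0.029, 0.091], [0.031, 0.024, 0.081], [0.034, 0.03, 0.089], [0.038, 0.025, 0.079], [0.03, 0.031, 0.07], [0.04, 0.027, 0.066]]
nut [ 0.563 -0.02   0.15 ] [0.608 0.027 0.182]
((593.9190673828125, -7.0902605056762695), 76.60997772216797)
cap 163 [0.595 0.011 0.13 ] [0.617 0.036 0.137]
```

```bash
python3 - <<'E'
from h import *
go((.5705,.3064,.20),65.8); go((.5705,.3064,.120),65.8)
E
```

```text
shift [0.0008 0.379  0.0301] turn [array([-0. ,  0.1, -1.7]), array([  0.2,   0. , 178.3])] pos [0.2294 0.4716 0.2302] xaxis [ 0.437  0.899 -0.002] j6 1.44 w 0.0856 t 0.1
shift [0.0009 0.3791 0.1101] turn [array([-0. ,  0.1, -1.7]), array([  0.2,   0. , 178.3])] pos [0.2294 0.4716 0.2302] xaxis [ 0.437  0.899 -0.002] j6 1.44 w 0.0856 t 0.1
```

```bash
python3 -m creep '[[0,0.04,0.005,0,0,0,100],[0,0.08,0.01,0,0,0,100],[0,0.12,0.01,0,0,0,100],[0,0.16,0.015,0,0,0,100],[0,0.20,0.02,0,0,-1,100]]' 30
python3 -m creep '[[0,0.035,0,0,0,0,100],[0,0.07,0,0,0,0,100],[0,0.105,0,0,0,0,100],[0,0.14,0,0,0,0,100],[0,0.175,0.01,0,0,-0.7,100]]'
python3 - <<'E'
from h import *
go((.5705,.3064,.120),65.8)
snap('wrist','c1')
E
```

```text
time_s: 0.52
tool_pos: [0.4105, 0.3831, 0.2097]
orientation: [2.647, 1.69, -0.003]
wrist_force: [-0.2, 0.7, 0.2]
gripper_width: 0.0854
time_s: 0.93
tool_pos: [0.5714, 0.3086, 0.2011]
orientation: [2.637, 1.706, 0.001]
wrist_force: [-0.0, 0.9, -0.1]
gripper_width: 0.0852
shift [-0.0024 -0.      0.0811] turn [array([ 0.1,  0. , -0. ]), array([ 0.0e+00, -1.0e-01,  1.8e+02])] pos [0.5714 0.3086 0.2011] xaxis [ 0.41   0.912 -0.   ] j6 0.82 w 0.0852 t 0.93
```

View pics/c1.png

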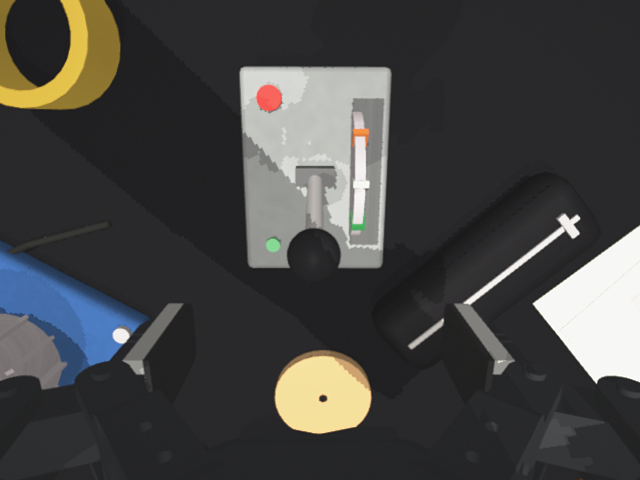

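```bash
python3 - <<'E'
from h import *
print(pix2z('wrist',[(313.5,255)],[.139]).round(4))
c=pix2z('wrist',[(240,68),(391,68),(383,267),(249,267)],[.055]*4); print(c.round(4),c.mean(0).round(4), np.degrees(np.arctan2(*(c[3]-c[0])[1::-1])), np.degrees(np.arctan2(*(c[2]-c[1])[1::-1])))
W,im=cloud('wrist'); b=W[240:270,298:330].reshape(-1,3);b=b[b[:,2]>.12];A=np.c_[2*b,np.ones(len(b))];x=np.linalg.lstsq(A,(b**2).sum(1),rcond=None)[0];print('sphere',x[:3].round(4),np.sqrt(x[3]+x[:3]@x[:3]).round(4))
E
```

```text
[[0.5695 0.3062 0.139 ]]
[[0.4594 0.3029 0.055 ]
 [0.4994 0.392  0.055 ]
 [0.6245 0.3364 0.055 ]
 [0.584  0.2465 0.055 ]] [0.5418 0.3195 0.055 ] -24.361762620863136 -23.966616572284586
sphere [0.5682 0.3069 0.1432] 0.0108
```

```bash
python3 -m creep '[[-0.003,-0.001,0.03,0,0,0,100],[-0.003,-0.001,0.055,0,0,0,100],[-0.003,-0.001,0.07,0,0,0,100],[-0.003,-0.001,0.08,0,0,0,100],[-0.003,-0.001,0.081,0,0,0,60]]' 25
python3 -m creep '[[0,0,0,0,0,0,40],[0,0,0,0,0,0,30],[0,0,0,0,0,0,25],[0,0,0,0,0,0,20],[0,0,0,0,0,0,20]]'
python3 - <<'E'
from h import *
go((.542,.3192,.126),65.8);print(get_obs()['wrist_force'])
E
```

```text
time_s: 1.4
tool_pos: [0.5721, 0.3005, 0.1106]
orientation: [2.638, 1.698, -0.014]
wrist_force: [-0.2, -0.3, -1.0]
gripper_width: 0.0752
time_s: 1.82
tool_pos: [0.5744, 0.3044, 0.1131]
orientation: [2.64, 1.701, 0.001]
wrist_force: [3.5, 7.1, -1.2]
gripper_width: 0.0265
shift [ 0.0001 -0.0356 -0.013 ] turn [array([ 0.1, -0. , -0.2]), array([-0.000e+00, -1.000e-01,  1.798e+02])] pos [0.5744 0.3044 0.1131] xaxis [0.413 0.911 0.   ] j6 0.81 w 0.0265 t 1.82
[ 3.47507573  7.05457144 -1.18009579]
```

```bash
python3 -m creep '[[0,-0.006,-0.002,0,0,0,20],[0,-0.012,-0.004,0,0,0,20],[0,-0.02,-0.005,0,0,0,20],[0,-0.026,-0.006,0,0,0,20],[0,-0.03,-0.006,0,0,0,20]]'
python3 -m creep '[[0,0,0,0,0,0,20],[0,0,0,0,0,0,20],[0,0,0,0,0,0,20],[0,0,0,0,0,0,20],[0,0,0,0,0,0,20]]'
python3 - <<'E'
from h import *
go((.542,.3192,.126),65.8);print(get_obs()['wrist_force'])
snap('wrist','d1')
E
```

```text
time_s: 2.23
tool_pos: [0.5469, 0.3171, 0.1201]
orientation: [2.639, 1.701, 0.004]
wrist_force: [3.1, -0.2, -3.3]
gripper_width: 0.0263
time_s: 2.65
tool_pos: [0.5466, 0.3172, 0.1201]
orientation: [2.64, 1.702, 0.003]
wrist_force: [-0.4, 0.8, -1.6]
gripper_width: 0.0265
shift [-0.0001 -0.005  -0.0059] turn [array([ 0.1, -0.1, -0.2]), array([-1.000e-01, -2.000e-01,  1.798e+02])] pos [0.5466 0.3172 0.1201] xaxis [0.413 0.911 0.001] j6 0.85 w 0.0265 t 2.65
[-0.38962183  0.80905035 -1.63870988]
```

View pics/d1.png

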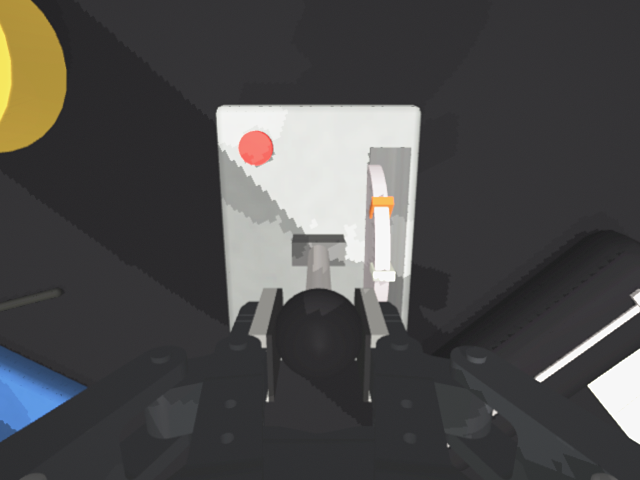

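```bash
python3 - <<'E'
from h import *
for c in [(320,333)]:
    for z in (.143,.146):
        b=pix2z('wrist',[c],[z])[0]; d=b[:2]-[.542,.3192]; print(b.round(4),'boxx',d@[.912,-.41],'boxy',d@[.41,.912])
W,im=cloud('wrist'); b=W[295:360,290:350].reshape(-1,3);b=b[b[:,2]>.135];A=np.c_[2*b,np.ones(len(b))];x=np.linalg.lstsq(A,(b**2).sum(1),rcond=None)[0];print('sphere',x[:3].round(4),b[:,2].max())
c=pix2z('wrist',[(217,106),(421,106)],[.055]*2);print(c.round(4))
for X in [(.542,.3192,.145)]: print(proj('wrist',[X]))
E
```

```text
[0.5438 0.3185 0.143 ] boxx 0.0019233855329763897 boxy 7.898907664812751e-05
[0.5423 0.3192 0.146 ] boxx 0.0002470851384881744 boxy 6.673631346172581e-05
sphere [0.5414 0.3191 0.1465] 0.1606374678010048
[[0.4587 0.3036 0.055 ]
 [0.4988 0.3921 0.055 ]]
[[319.76968292 330.7091382 ]]
```

```bash
python3 -m creep '[[0,0,0,0,0,0,40],[0,0,0,0,0,0,60],[0,0,0,0,0,0,70],[0,0,-0.005,0,0,0,80],[0,0,-0.03,0,0,0,80]]'
python3 -m creep '[[0,0,-0.02,0,0,0,100],[0,0,-0.04,0,0,0,100],[0,0,-0.06,0,0,0,100],[0,0,-0.07,0,0,0,100],[0,0,-0.075,0,0,0,100]]'
python3 - <<'E'
from h import *
go((.5855,.0038,.21),65.8)
snap('wrist')
W,im=cloud('wrist'); 
k=im.max(2); b=W.reshape(-1,3); b=b[np.isfinite(b[:,2])&(b[:,2]>.13)&(np.hypot(b[:,0]-.542,b[:,1]-.3192)<.05)];print(len(b),b.mean(0).round(4));A=np.c_[2*b,np.ones(len(b))];x=np.linalg.lstsq(A,(b**2).sum(1),rcond=None)[0];print('sphere',x[:3].round(4),b[:,2].max(), b.min(0),b.max(0))
print(get_obs()['joints'])
E
```

```text
time_s: 3.12
tool_pos: [0.5438, 0.3158, 0.1454]
orientation: [-2.64, -1.702, 0.012]
wrist_force: [0.1, -0.1, -1.3]
gripper_width: 0.0682
time_s: 3.53
tool_pos: [0.5454, 0.3165, 0.2234]
orientation: [2.64, 1.702, -0.005]
wrist_force: [0.3, -0.4, 0.1]
gripper_width: 0.0854
shift [-0.2682  0.1657  0.0139] turn [array([-0.1,  0.2, -0.2]), array([2.000e-01, 1.000e-01, 1.798e+02])] pos [0.5454 0.3165 0.2234] xaxis [ 0.413  0.911 -0.003] j6 0.85 w 0.0854 t 3.53
40575 [0.5352 0.3222 0.2872]
sphere [0.4581 0.3554 0.2335] 0.31948947593076793 [0.51248152 0.27200845 0.14139987] [0.57361454 0.36775884 0.31948948]
[ 4.20008965e-01  3.35078457e-01  4.12084532e-01  1.65104133e+00
 -9.09973034e-04  8.45754134e-01]
```

```bash
python3 -m creep '[[-0.027,0.017,0,0,0,-6,100],[-0.054,0.033,0,0,0,-12,100],[-0.08,0.05,0,0,0,-18,100],[-0.107,0.066,0,0,0,-24,100],[-0.134,0.083,0,0,0,-30,100]]'
python3 - <<'E'
from h import *
W,im=cloud('wrist'); b=W.reshape(-1,3); b=b[np.isfinite(b[:,2])&(b[:,2]>.14)&(b[:,2]<.165)&(np.hypot(b[:,0]-.542,b[:,1]-.3192)<.02)];print('ball cap',len(b),b.mean(0).round(4),b.max(0))
go((.5855,.0038,.21),65.8)
E
```

```text
time_s: 4.0
tool_pos: [0.5648, 0.1589, 0.2217]
orientation: [-2.102, -2.332, 0.008]
wrist_force: [0.4, -0.5, -0.3]
gripper_width: 0.0854
ball cap 1995 [0.54   0.3197 0.1546] [0.55568364 0.33250619 0.16083573]
shift [-0.1564  0.0046  0.012 ] turn [array([-0.3,  0.2, 30.1]), array([  -0.3,   -0.4, -149.9])] pos [0.5648 0.1589 0.2217] xaxis [-0.104  0.995 -0.002] j6 0.06 w 0.0854 t 4.0
```

```bash
python3 -m creep '[[-0.031,0.001,0,0,0,-6,100],[-0.062,0.002,0,0,0,-12,100],[-0.093,0.003,0,0,0,-18,100],[-0.125,0.004,0,0,0,-24,100],[-0.156,0.005,0,0,0,-30,100]]'
python3 -m creep '[[0,0,0,0,0,-7,100],[0,0,0,0,0,-14,100],[0,0,0,0,0,-21,100],[0,0,0,0,0,-28,100],[0,0,0,0,0,-35,100]]'
python3 -m creep '[[0,0,0,0,0,-7,100],[0,0,0,0,0,-14,100],[0,0,0,0,0,-21,100],[0,0,0,0,0,-28,100],[0,0,0,0,0,-35,100]]'
python3 -m creep '[[0,0,0,0,0,-7,100],[0,0,0,0,0,-14,100],[0,0,0,0,0,-21,100],[0,0,0,0,0,-25,100],[0,0,0,0,0,-25,100]]'
python3 - <<'E'
from h import *
go((.5855,.0038,.134),65.8)
snap('wrist','e1')
W,im=cloud('wrist'); b=W.reshape(-1,3); b=b[np.isfinite(b[:,2])&(np.hypot(b[:,0]-.5855,b[:,1]-.0038)<.03)]
print(np.percentile(b[:,2],[1,10,50,90,99]).round(4)); t=b[(b[:,2]>.160)&(b[:,2]<.175)]; print(len(t),cv2.minEnclosingCircle((t[:,:2]*1000).astype(np.float32)),t.mean(0))
E
```

```text
time_s: 4.42
tool_pos: [0.5852, 0.0027, 0.2204]
orientation: [-1.418, -2.797, 0.009]
wrist_force: [-0.3, 0.6, 0.6]
gripper_width: 0.0852
time_s: 4.83
tool_pos: [0.5845, 0.0025, 0.2186]
orientation: [-0.502, -3.091, 0.006]
wrist_force: [-0.2, 0.4, 0.1]
gripper_width: 0.0853
time_s: 5.25
tool_pos: [0.5838, 0.0026, 0.2168]
orientation: [0.46, -3.094, -0.001]
wrist_force: [0.4, 0.3, 0.0]
gripper_width: 0.0854
time_s: 5.67
tool_pos: [0.5831, 0.0026, 0.2151]
orientation: [1.119, -2.919, -0.007]
wrist_force: [0.6, 0.1, 0.5]
gripper_width: 0.0851
shift [-0.0037 -0.0015  0.081 ] turn [array([ -0.8,  -1. , 156.2]), array([  0.7,  -0.6, -23.8])] pos [0.5831 0.0026 0.2151] xaxis [-0.744 -0.669  0.013] j6 -2.41 w 0.0851 t 5.67
[0.1278 0.1298 0.2929 0.3045 0.3094]
5644 ((583.0111694335938, 4.071577072143555), 23.189504623413086) [0.58467963 0.00240356 0.16695669]
```

View pics/e1.png

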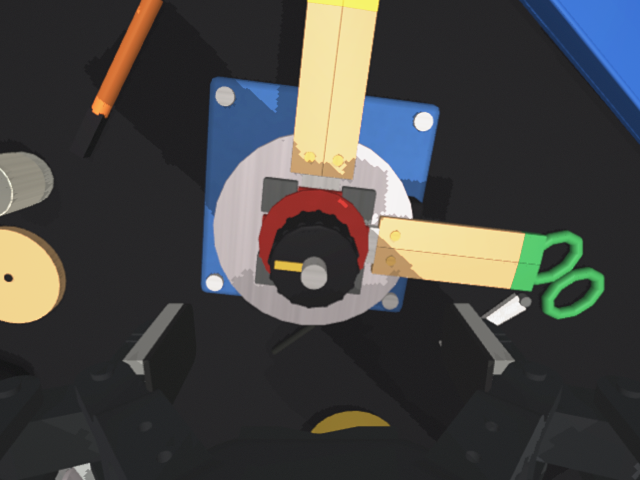

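```bash
python3 -m creep '[[-0.003,-0.001,0.02,0.7,-0.6,0,100],[-0.003,-0.001,0.04,0.7,-0.6,0,100],[-0.003,-0.001,0.055,0.7,-0.6,0,100],[-0.003,-0.001,0.063,0.7,-0.6,0,100],[-0.003,-0.001,0.065,0.7,-0.6,0,100]]' 60
python3 - <<'E'
from h import *
go((.5843,.0038,.135),-138)
E
```

```text
time_s: 6.13
tool_pos: [0.5833, 0.0039, 0.1474]
orientation: [1.117, -2.93, 0.002]
wrist_force: [-0.4, -0.4, -0.2]
gripper_width: 0.0858
shift [-0.0008 -0.0008  0.0124] turn [array([ 0.1, -0.3, -0.3]), array([-5.000e-01, -1.000e-01,  1.797e+02])] pos [0.5833 0.0039 0.1474] xaxis [-0.746 -0.666  0.005] j6 -2.41 w 0.0858 t 6.13
```

```bash
python3 -m creep '[[0,-0.001,0.005,0,0,0,100],[0,-0.001,0.01,0,0,0,100],[0,-0.001,0.012,0,0,0,80],[0,-0.001,0.012,0,0,0,60],[0,-0.001,0.012,0,0,0,45]]' 60
python3 -m creep '[[0,0,0,0,0,0,35],[0,0,0,0,0,0,35],[0,0,0,0,0,0,35],[0,0,0,0,0,0,35],[0,0,0,0,0,0,35]]'
python3 - <<'E'
from h import *
go((.5843,.0038,.135),-138); print(get_obs()['wrist_force'])
E
```

```text
time_s: 6.55
tool_pos: [0.5842, 0.0031, 0.1359]
orientation: [1.117, -2.931, 0.002]
wrist_force: [0.3, 0.7, 0.3]
gripper_width: 0.0515
time_s: 6.97
tool_pos: [0.5846, 0.0032, 0.1366]
orientation: [1.118, -2.932, 0.003]
wrist_force: [-0.7, 0.9, 2.3]
gripper_width: 0.0428
shift [-0.0002  0.0006  0.0016] turn [array([-0. , -0.2, -0.3]), array([ -0.4,   0. , 179.7])] pos [0.5846 0.0032 0.1366] xaxis [-0.746 -0.666  0.004] j6 -2.41 w 0.0428 t 6.97
[-0.73127291  0.88256539  2.28469602]
```

```bash
for i in 1 ; do python3 -m creep '[[0,0,-0.0002,0,0,7,35],[0,0,-0.0004,0,0,14,35],[0,0,-0.0006,0,0,21,35],[0,0,-0.0008,0,0,28,35],[0,0,-0.001,0,0,35,35]]' 80
python3 -m creep '[[0,0,-0.0002,0,0,7,35],[0,0,-0.0004,0,0,14,35],[0,0,-0.0006,0,0,21,35],[0,0,-0.0008,0,0,28,35],[0,0,-0.001,0,0,35,35]]'; done
python3 - <<'E'
from h import *
go((.5843,.0038,.139),-138); print(get_obs()['wrist_force'],get_obs()['ft_torque'])
E
```

```text
time_s: 7.38
tool_pos: [0.5836, 0.0028, 0.1377]
orientation: [0.175, -3.132, 0.006]
wrist_force: [-2.5, -0.3, 1.9]
gripper_width: 0.0423
time_s: 7.8
tool_pos: [0.5824, 0.0031, 0.1386]
orientation: [-0.783, -3.036, 0.008]
wrist_force: [-2.4, 0.9, 2.4]
gripper_width: 0.0423
shift [-0.0013  0.0016 -0.0004] turn [array([ -0.2,  -0.5, -70.9]), array([ -0.5,   0.2, 109.1])] pos [0.5824 0.0031 0.1386] xaxis [-0.875  0.484  0.005] j6 -1.17 w 0.0423 t 7.8
[-2.37310174  0.8964962   2.35037199] [0.20635775 0.59596693 0.12818489]
```

```bash
python3 -m creep '[[-0.001,0.001,-0.0002,0,0,7,35],[-0.001,0.001,-0.0004,0,0,14,35],[-0.001,0.001,-0.0006,0,0,21,35],[-0.001,0.001,-0.0008,0,0,28,35],[-0.001,0.001,-0.001,0,0,35,35]]'
python3 -m creep '[[0,0,-0.0002,0,0,7,35],[0,0,-0.0004,0,0,14,35],[0,0,-0.0006,0,0,21,35],[0,0,-0.0008,0,0,28,35],[0,0,-0.001,0,0,35,35]]'
python3 -m creep '[[0,0,-0.0002,0,0,7,35],[0,0,-0.0004,0,0,14,35],[0,0,-0.0006,0,0,21,35],[0,0,-0.0008,0,0,28,35],[0,0,-0.001,0,0,35,35]]'
python3 - <<'E'
from h import *
go((.5843,.0038,.139),-138); print(get_obs()['wrist_force'],get_obs()['ft_torque'])
E
```

```text
time_s: 8.22
tool_pos: [0.5817, 0.004, 0.1396]
orientation: [-1.666, -2.653, 0.013]
wrist_force: [-4.9, 0.8, 3.2]
gripper_width: 0.0424
time_s: 8.63
tool_pos: [0.5815, 0.0052, 0.1406]
orientation: [-2.392, -2.024, 0.014]
wrist_force: [-1.1, 3.1, 0.9]
gripper_width: 0.042
time_s: 9.05
tool_pos: [0.5821, 0.0062, 0.1417]
orientation: [-2.895, -1.204, 0.013]
wrist_force: [1.5, 2.1, 0.2]
gripper_width: 0.0419
shift [-0.0001  0.0033  0.0027] turn [array([  -0.5,   -0.8, -176.8]), array([-0.5,  0.3,  3.2])] pos [0.5821 0.0062 0.1417] xaxis [ 0.705  0.709 -0.005] j6 0.68 w 0.0419 t 9.05
[1.52383268 2.13321957 0.19512872] [ 0.67648429 -0.51606653  0.12495445]
```

```bash
python3 -m creep '[[0,0.001,-0.0002,0,0,7,35],[0,0.0015,-0.0004,0,0,14,35],[0,0.0015,-0.0006,0,0,21,35],[0,0.0015,-0.0008,0,0,28,35],[0,0.0015,-0.001,0,0,35,35]]'
python3 -m creep '[[0,0,-0.0002,0,0,7,35],[0,0,-0.0004,0,0,14,35],[0,0,-0.0006,0,0,21,35],[0,0,-0.0008,0,0,28,35],[0,0,-0.001,0,0,35,35]]'
python3 -m creep '[[0,0,-0.0002,0,0,6,35],[0,0,-0.0004,0,0,12,35],[0,0,-0.0006,0,0,18,35],[0,0,-0.0006,0,0,22,35],[0,0,-0.0006,0,0,22,35]]'
python3 - <<'E'
from h import *
go((.5843,.0038,.139),-138); print(get_obs()['wrist_force'],get_obs()['ft_torque'])
E
```

```text
time_s: 9.47
tool_pos: [0.5833, 0.0066, 0.1426]
orientation: [-3.123, -0.27, 0.015]
wrist_force: [-1.4, 3.9, 0.5]
gripper_width: 0.0422
time_s: 9.88
tool_pos: [0.5843, 0.0064, 0.1435]
orientation: [-3.061, 0.691, 0.014]
wrist_force: [1.4, -0.6, -2.0]
gripper_width: 0.0425
time_s: 10.3
tool_pos: [0.5849, 0.0059, 0.1442]
orientation: [-2.875, 1.265, 0.012]
wrist_force: [-0.1, 0.3, 0.1]
gripper_width: 0.042
shift [0.0012 0.0019 0.0052] turn [array([ 0.4,  0.2, 90.5]), array([ -0.2,   0.4, -89.5])] pos [0.5849 0.0059 0.1442] xaxis [ 0.676 -0.737 -0.007] j6 2.29 w 0.042 t 10.3
[-0.14753568  0.28929789  0.13594799] [-0.29514769 -0.42140589 -0.1030027 ]
```

```bash
python3 -m creep '[[0,0,0,0,0,5,35],[0,0,0,0,0,10,35],[0,0,0,0,0,12,35],[0,0,0,0,0,12,35],[0,0,0,0,0,12,35]]'
python3 - <<'E'
from h import *
go((.5843,.0038,.139),-138); print(get_obs()['wrist_force'],get_obs()['ft_torque'])
E
```

```text
time_s: 10.72
tool_pos: [0.5858, 0.0062, 0.1443]
orientation: [-2.731, 1.551, 0.009]
wrist_force: [3.5, 0.4, -1.1]
gripper_width: 0.0424
shift [0.0013 0.0025 0.0053] turn [array([ 0.3,  0.2, 78.8]), array([  -0.2,    0.3, -101.2])] pos [0.5858 0.0062 0.1443] xaxis [ 0.512 -0.859 -0.006] j6 2.5 w 0.0424 t 10.72
[ 3.5018842   0.36018667 -1.07219304] [-0.07583982 -0.75785762  1.58828828]
```

```bash
python3 -m creep '[[0,0,0,0,0,0,60],[0,0,0,0,0,0,80],[0,0,0,0,0,0,100],[0,0,-0.01,0,0,0,100],[0,0,-0.03,0,0,0,100]]' 40
python3 -m creep '[[0,0,-0.02,0,0,0,100],[0,0,-0.04,0,0,0,100],[0,0,-0.05,0,0,0,100],[0,0,-0.055,0,0,0,100],[0,0,-0.055,0,0,0,100]]'
python3 - <<'E'
from h import *
go((.5233,-.038,.20),-55.3)
go((.5233,-.038,.106),-55.3)
snap('wrist','f1')
E
```

```text
time_s: 11.13
tool_pos: [0.5836, 0.0061, 0.1718]
orientation: [2.729, -1.552, -0.019]
wrist_force: [-0.2, -1.1, -0.1]
gripper_width: 0.0855
time_s: 11.55
tool_pos: [0.585, 0.0057, 0.2286]
orientation: [2.73, -1.553, -0.015]
wrist_force: [0.2, 0.4, -0.7]
gripper_width: 0.0856
shift [0.0063 0.0752 0.029 ] turn [array([ 0.3,  0.5, -4. ]), array([  0.7,  -0.4, 176. ])] pos [0.585  0.0057 0.2286] xaxis [ 0.511 -0.86  -0.008] j6 2.5 w 0.0856 t 11.55
shift [0.007  0.0747 0.123 ] turn [array([ 0.3,  0.5, -4. ]), array([  0.7,  -0.4, 176. ])] pos [0.585  0.0057 0.2286] xaxis [ 0.511 -0.86  -0.008] j6 2.5 w 0.0856 t 11.55
```

View pics/f1.png

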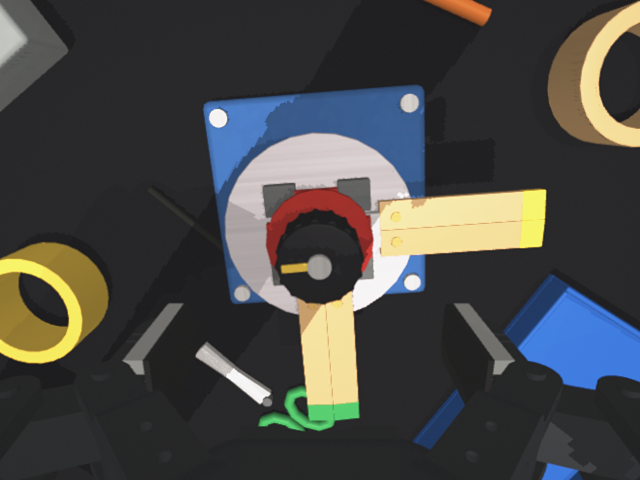

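```bash
python3 - <<'E'
from h import *
for n,pts in dict(green=[(309,419),(358,416),(302,310),(352,308)],yellow=[(545,190),(543,247),(379,201),(382,255)]).items():
    c=pix2z('wrist',pts,[.118]*4); t=(c[0]+c[1])/2; b=(c[2]+c[3])/2; d=t-b
    u=d/np.linalg.norm(d); print(n,t.round(4),'yaw',np.degrees(np.arctan2(d[1],d[0])).round(1),'w',np.linalg.norm(c[0]-c[1]).round(3),'grip(65mm from tip)',(t-.065*u).round(4),'axis at 140',(t-.14*u).round(4))
E
```

```text
green [ 0.4698 -0.0752  0.118 ] yaw -145.8 w 0.036 grip(65mm from tip) [ 0.5236 -0.0387  0.118 ] axis at 140 [0.5856 0.0034 0.118 ]
yellow [ 0.6635 -0.1113  0.118 ] yaw -55.8 w 0.037 grip(65mm from tip) [ 0.6269 -0.0576  0.118 ] axis at 140 [0.5847 0.0044 0.118 ]
```

```bash
python3 -m creep '[[0.002,0.02,0,0,0.2,-1,100],[0.004,0.04,0.02,0.3,0.5,-2,100],[0.007,0.06,0.04,0.3,0.5,-3,100],[0.007,0.0755,0.06,0.3,0.5,-3.5,100],[0.007,0.0755,0.08,0.3,0.5,-3.5,100]]' 40
python3 -m creep '[[0,0,0.007,0,0,0,90],[0,0,0.012,0,0,0,80],[0,0,0.015,0,0,0,75],[0,0,0.015,0,0,0,75],[0,0,0.015,0,0,0,75]]'
python3 - <<'E'
from h import *
go((.5236,-.0387,.106),-55.8)
E
```

```text
time_s: 12.02
tool_pos: [0.519, -0.0395, 0.1452]
orientation: [2.773, -1.47, -0.008]
wrist_force: [1.0, -0.5, -1.1]
gripper_width: 0.0853
time_s: 12.43
tool_pos: [0.5198, -0.0394, 0.131]
orientation: [2.774, -1.47, -0.006]
wrist_force: [0.4, 0.0, 0.6]
gripper_width: 0.0639
shift [ 0.0016 -0.0036  0.025 ] turn [array([ 0.2,  0.1, -0. ]), array([  0.2,  -0.4, 180. ])] pos [ 0.5198 -0.0394  0.131 ] xaxis [ 0.561 -0.828 -0.002] j6 2.34 w 0.0639 t 12.43
```

```bash
python3 -m creep '[[0.0015,-0.001,0.008,0,0,0,75],[0.0015,-0.001,0.016,0,0,0,75],[0.0015,-0.001,0.022,0,0,0,75],[0.0015,-0.001,0.025,0,0,0,75],[0.0015,-0.001,0.025,0,0,0,75]]' 40
python3 -m creep '[[0,0,0,0,0,0,55],[0,0,0,0,0,0,40],[0,0,0,0,0,0,35],[0,0,0,0,0,0,35],[0,0,0,0,0,0,35]]'
python3 - <<'E'
from h import *
go((.5236,-.0387,.106),-55.8); print(get_obs()['wrist_force'])
E
```

```text
time_s: 12.85
tool_pos: [0.5204, -0.0398, 0.1045]
orientation: [2.773, -1.469, -0.01]
wrist_force: [-1.3, -0.5, -0.1]
gripper_width: 0.0641
time_s: 13.27
tool_pos: [0.5206, -0.0399, 0.1047]
orientation: [2.773, -1.47, -0.009]
wrist_force: [0.4, -0.5, -0.6]
gripper_width: 0.0347
shift [ 0.0007 -0.0032 -0.0013] turn [array([ 0.3,  0.2, -0. ]), array([  0.3,  -0.5, 180. ])] pos [ 0.5206 -0.0399  0.1047] xaxis [ 0.562 -0.827 -0.004] j6 2.34 w 0.0347 t 13.27
[ 0.38016555 -0.45271109 -0.62422406]
```

```bash
python3 -m creep '[[0,0.006,0,0,0,0,35],[0,0.013,0,0,0,0,35],[0,0.02,-0.001,0,0,0,35],[0,0.027,-0.001,0,0,0,35],[0,0.033,-0.001,0,0,0,35]]'
python3 -m creep '[[0,0.003,-0.01,0,0,0,35],[0,0.006,-0.03,0,0,0,35],[0,0.008,-0.05,0,0,0,35],[0,0.01,-0.06,0,0,0,35],[0,0.01,-0.06,0,0,0,35]]'
python3 - <<'E'
from h import *
snap('scene'); W,im=cloud('scene')
s=np.hstack([cv2.resize(im[130:300,100:340],(720,510),interpolation=cv2.INTER_CUBIC)]); cv2.imwrite('pics/g1.png',s)
go((.44,-.30,.1),0); print(get_obs()['wrist_force'])
E
```

```text
time_s: 13.68
tool_pos: [0.4924, -0.059, 0.106]
orientation: [2.773, -1.47, -0.009]
wrist_force: [0.2, 0.5, -0.1]
gripper_width: 0.0345
time_s: 14.1
tool_pos: [0.4863, -0.0655, 0.1699]
orientation: [2.773, -1.472, 0.001]
wrist_force: [0.2, -0.4, -0.7]
gripper_width: 0.035
shift [0.1689 0.1693 0.0685] turn [array([  0.1,   0.1, -55.9]), array([ 1.000e-01, -2.000e-01,  1.241e+02])] pos [ 0.4857 -0.0651  0.168 ] xaxis [ 0.561 -0.828 -0.   ] j6 2.28 w 0.0351 t 14.15
[-0.42378936  0.56771806 -0.76850375]
```

View pics/g1.png

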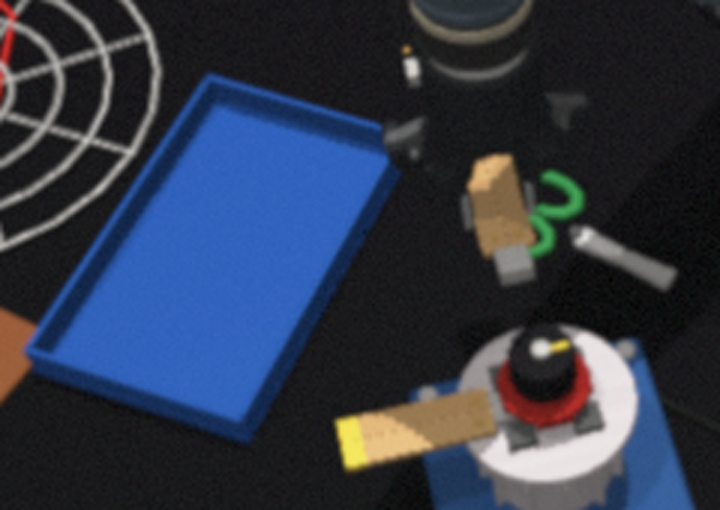

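```bash
python3 -m creep '[[0.017,0.017,0,0,0,-5.6,35],[0.034,0.034,0,0,0,-11.2,35],[0.051,0.051,0,0,0,-16.8,35],[0.068,0.068,0,0,0,-22.4,35],[0.085,0.085,0,0,0,-28,35]]'
python3 - <<'E'
from h import *
go((.44,-.302,.09),0)
E
```

```text
time_s: 14.57
tool_pos: [0.462, -0.1837, 0.1666]
orientation: [3.05, -0.749, -0.007]
wrist_force: [0.1, 0.6, -0.6]
gripper_width: 0.0346
shift [0.0356 0.1149 0.0767] turn [array([  0.1,   0.3, -27.6]), array([ 4.000e-01, -1.000e-01,  1.524e+02])] pos [ 0.462  -0.1837  0.1666] xaxis [ 0.886 -0.463 -0.004] j6 1.54 w 0.0346 t 14.57
```

```bash
python3 -m creep '[[0.007,0.024,0,0,0,-5.6,35],[0.014,0.048,0,0,0,-11.2,35],[0.021,0.072,0.02,0,0,-16.8,35],[0.028,0.096,0.04,0,0,-22.4,35],[0.0356,0.115,0.06,0,0,-27.6,35]]'
python3 -m creep '[[0,0,0,0,0,0,35],[0,0,0,0,0,0,35],[0,0,0,0,0,0,35],[0,0,0,0,0,0,35],[0,0,0,0,0,0,35]]'
python3 - <<'E'
from h import *
go((.44,-.302,.006),0)
snap('wrist','i1'); W,im=cloud('wrist')
E
```

```text
time_s: 14.98
tool_pos: [0.4391, -0.3034, 0.1049]
orientation: [-3.141, -0.007, 0.009]
wrist_force: [-0.4, 0.7, -1.5]
gripper_width: 0.0349
time_s: 15.4
tool_pos: [0.44, -0.3029, 0.1061]
orientation: [3.141, 0.008, -0.006]
wrist_force: [-0.1, -0.2, -0.8]
gripper_width: 0.0344
shift [ 0.0004 -0.001   0.1001] turn [array([0.1, 0.2, 0.3]), array([-4.000e-01,  1.000e-01, -1.797e+02])] pos [ 0.44   -0.3029  0.1061] xaxis [ 1.     0.005 -0.004] j6 0.84 w 0.0344 t 15.4
```

View pics/i1.png

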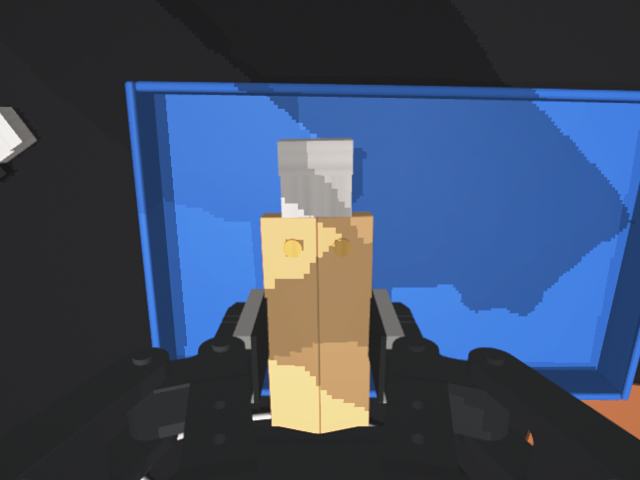

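```bash
python3 - <<'E'
from h import *
print(pix2z('wrist',[(128,84),(385,90),(638,94),(155,350)],[.032]*4).round(4).tolist())
W,im=cloud('wrist')
for u,v in [(300,150),(340,150),(300,195),(300,230),(340,230),(295,300),(300,400)]: print((u,v),W[v,u].round(4))
E
python3 -m creep '[[0,0.001,0.02,0,0,0,35],[0,0.001,0.04,0,0,0,35],[0,0.001,0.055,0,0,0,35],[0,0.001,0.065,0,0,0,35],[0,0.001,0.07,0,0,0,35]]'
python3 -m creep '[[0,0,0,0,0,0,35],[0,0,0,0,0,0,35],[0,0,0,0,0,0,35],[0,0,0,0,0,0,35],[0,0,0,0,0,0,35]]'
```

```text
[[0.3456, -0.2185, 0.032], [0.4721, -0.2209, 0.032], [0.5982, -0.2216, 0.032], [0.3438, -0.3663, 0.032]]
(300, 150) [ 0.4342 -0.2432  0.1241]
(340, 150) [ 0.4459 -0.243   0.125 ]
(300, 195) [ 0.4339 -0.2574  0.1195]
(300, 230) [ 0.4339 -0.2687  0.1199]
(340, 230) [ 0.4467 -0.2687  0.1195]
(295, 300) [ 0.432  -0.2935  0.119 ]
(300, 400) [ 0.4334 -0.3324  0.1202]
time_s: 15.87
tool_pos: [0.4394, -0.3031, 0.0351]
orientation: [3.142, 0.009, -0.008]
wrist_force: [-0.3, 0.3, -1.3]
gripper_width: 0.0347
time_s: 16.28
tool_pos: [0.4401, -0.3037, 0.0362]
orientation: [3.14, 0.009, -0.005]
wrist_force: [-0.7, 0.1, -0.7]
gripper_width: 0.0348
```

```bash
python3 -m creep '[[0,0,0.012,0,0,0,35],[0,0,0.022,0,0,0,35],[0,0,0.030,0,0,0,35],[0,0,0.033,0,0,0,35],[0,0,0.033,0,0,0,35]]'
python3 -m creep '[[0,0,0,0,0,0,35],[0,0,0,0,0,0,40],[0,0,0,0,0,0,50],[0,0,0,0,0,0,55],[0,0,0,0,0,0,55]]'
python3 -m creep '[[0,0,0,0,0,0,55],[0,0,-0.02,0,0,0,55],[0,0,-0.05,0,0,0,60],[0,0,-0.09,0,0,0,80],[0,0,-0.12,0,0,0,100]]'
python3 -m creep '[[0,0,-0.02,0,0,0,100],[0,0,-0.04,0,0,0,100],[0,0,-0.05,0,0,0,100],[0,0,-0.05,0,0,0,100],[0,0,-0.05,0,0,0,100]]'
python3 - <<'E'
from h import *
go((.6275,-.0585,.19),34.2)
snap('wrist','j1')
E
```

```text
time_s: 16.7
tool_pos: [0.4396, -0.3033, 0.0042]
orientation: [3.141, 0.01, -0.007]
wrist_force: [-3.5, 2.1, 11.1]
gripper_width: 0.035
time_s: 17.12
tool_pos: [0.4391, -0.3029, 0.0032]
orientation: [-3.141, -0.01, 0.008]
wrist_force: [-0.5, 1.0, -0.4]
gripper_width: 0.047
time_s: 17.53
tool_pos: [0.4397, -0.3029, 0.1248]
orientation: [-3.141, -0.01, 0.008]
wrist_force: [0.5, 0.2, 0.8]
gripper_width: 0.0732
time_s: 17.95
tool_pos: [0.44, -0.303, 0.1743]
orientation: [-3.141, -0.01, 0.008]
wrist_force: [-1.1, -0.3, -0.5]
gripper_width: 0.0854
shift [ 0.1889 -0.2433 -0.0166] turn [array([ -0.1,   0.3, -33.9]), array([4.000e-01, 1.000e-01, 1.461e+02])] pos [ 0.44   -0.303   0.1743] xaxis [ 1.     0.006 -0.005] j6 0.84 w 0.0854 t 17.95
```

View pics/j1.png

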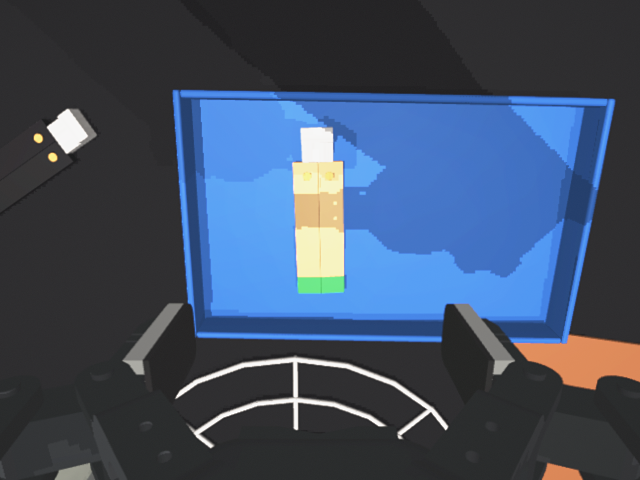

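```bash
python3 -m creep '[[0.019,-0.025,-0.01,0,0,-3.4,100],[0.038,-0.05,-0.02,0,0,-6.8,100],[0.057,-0.074,-0.03,0,0,-10,100],[0.076,-0.098,-0.03,0,0,-13.5,100],[0.095,-0.122,-0.03,0,0,-17,100]]'
python3 - <<'E'
from h import *
go((.6280,-.0595,.19),34.2)
E
```

```text
time_s: 18.42
tool_pos: [0.534, -0.1786, 0.201]
orientation: [-3.101, -0.477, 0.014]
wrist_force: [0.7, 0.5, -0.9]
gripper_width: 0.0852
shift [ 0.1255 -0.0853  0.0105] turn [array([ -0.4,   0.4, -16.7]), array([  0.6,   0.5, 163.3])] pos [ 0.534  -0.1786  0.201 ] xaxis [ 0.954  0.301 -0.008] j6 0.82 w 0.0852 t 18.42
```

```bash
python3 -m creep '[[0.025,-0.017,0,0,0,-3.4,100],[0.05,-0.034,0,0,0,-6.8,100],[0.075,-0.051,0,-0.4,0.4,-10,100],[0.1,-0.068,0.005,-0.4,0.4,-13.5,100],[0.1255,-0.0853,0.01,-0.4,0.4,-16.7,100]]'
python3 -m creep '[[0,0,0.02,0,0,0,100],[0,0,0.035,0,0,0,90],[0,0,0.045,0,0,0,80],[0,0,0.05,0,0,0,75],[0,0,0.05,0,0,0,75]]'
python3 - <<'E'
from h import *
go((.6280,-.0595,.1055),34.2)
E
```

```text
time_s: 18.83
tool_pos: [0.6277, -0.058, 0.1879]
orientation: [-3.0, -0.928, 0.005]
wrist_force: [0.4, -0.3, 1.0]
gripper_width: 0.0857
time_s: 19.25
tool_pos: [0.6256, -0.0579, 0.1347]
orientation: [-2.998, -0.926, 0.013]
wrist_force: [-0.2, -0.2, -0.5]
gripper_width: 0.0641
shift [0.0012 0.0028 0.0292] turn [array([-0.3,  0.4,  0.1]), array([  -0.6,   -0.5, -179.9])] pos [ 0.6256 -0.0579  0.1347] xaxis [ 0.826  0.564 -0.007] j6 0.77 w 0.0641 t 19.25
```

```bash
python3 -m creep '[[0.001,0.003,0.01,0,0,0,75],[0.001,0.003,0.019,0,0.3,0,75],[0.001,0.003,0.026,0,0.3,0,75],[0.001,0.003,0.029,0,0.3,0,75],[0.001,0.003,0.029,0,0.3,0,75]]' 40
python3 -m creep '[[0,0,0,0,0,0,55],[0,0,0,0,0,0,40],[0,0,0,0,0,0,35],[0,0,0,0,0,0,35],[0,0,0,0,0,0,35]]'
python3 - <<'E'
from h import *
go((.6280,-.0595,.1055),34.2); print(get_obs()['wrist_force'])
E
```

```text
time_s: 19.67
tool_pos: [0.6271, -0.0598, 0.1044]
orientation: [-2.996, -0.925, 0.008]
wrist_force: [-0.3, 0.7, -0.3]
gripper_width: 0.0641
time_s: 20.08
tool_pos: [0.6275, -0.0599, 0.1051]
orientation: [-2.996, -0.925, 0.006]
wrist_force: [-0.5, 0.1, 1.4]
gripper_width: 0.0345
shift [ 0.0006 -0.0001 -0.0004] turn [array([-0.4,  0.1,  0.1]), array([  -0.2,   -0.6, -179.9])] pos [ 0.6275 -0.0599  0.1051] xaxis [ 0.826  0.564 -0.002] j6 0.77 w 0.0345 t 20.08
[-0.54121132  0.09972833  1.41825407]
```

```bash
python3 -m creep '[[0,0.006,0,0,0,0,35],[0,0.013,0,0,0,0,35],[0,0.02,-0.001,0,0,0,35],[0,0.027,-0.001,0,0,0,35],[0,0.033,-0.001,0,0,0,35]]'
python3 -m creep '[[0,0.003,-0.01,0,0,0,35],[0,0.006,-0.03,0,0,0,35],[0,0.008,-0.05,0,0,0,35],[0,0.01,-0.06,0,0,0,35],[0,0.01,-0.06,0,0,0,35]]'
python3 - <<'E'
from h import *
snap('scene'); W,im=cloud('scene')
cv2.imwrite('pics/k1.png',cv2.resize(im[130:300,100:340],(720,510),interpolation=cv2.INTER_CUBIC))
go((.54,-.305,.1),0); print(get_obs()['wrist_force'])
E
```

```text
time_s: 20.5
tool_pos: [0.6467, -0.0882, 0.1058]
orientation: [-2.997, -0.924, 0.006]
wrist_force: [-0.3, -0.7, 0.5]
gripper_width: 0.0349
time_s: 20.92
tool_pos: [0.6549, -0.0982, 0.1693]
orientation: [-3.0, -0.924, -0.003]
wrist_force: [0.0, -0.1, 0.2]
gripper_width: 0.035
shift [-0.211   0.1074  0.0669] turn [array([-0.2,  0. , 34.3]), array([  -0. ,   -0.3, -145.7])] pos [ 0.654  -0.0977  0.1674] xaxis [0.827 0.563 0.   ] j6 0.72 w 0.0347 t 20.97
[-0.42304096  0.41658945 -0.42782781]
```

View pics/k1.png

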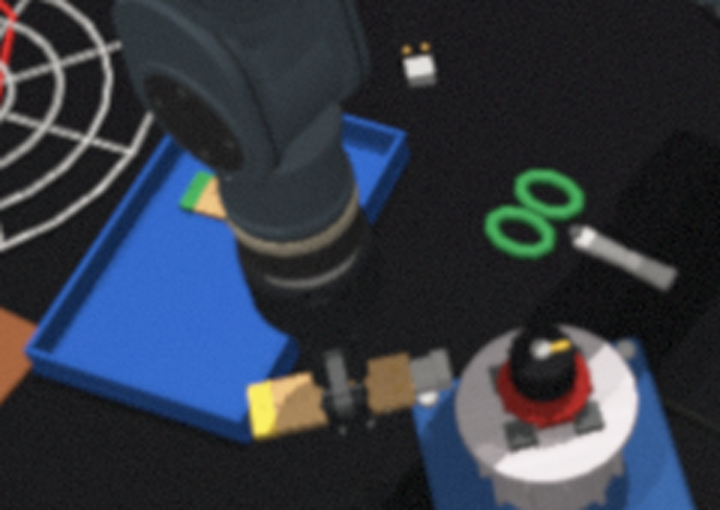

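```bash
python3 -m creep '[[-0.021,0.011,0,0,0,3.4,35],[-0.042,0.021,0,0,0,6.8,35],[-0.063,0.032,0,0,0,10.2,35],[-0.084,0.043,0,0,0,13.7,35],[-0.105,0.054,0,0,0,17,35]]'
python3 - <<'E'
from h import *
go((.54,-.305,.1),0)
E
```

```text
time_s: 21.38
tool_pos: [0.5963, -0.2019, 0.1651]
orientation: [-3.102, -0.466, 0.006]
wrist_force: [0.4, 0.5, -0.6]
gripper_width: 0.0348
shift [-0.0839  0.0824  0.0649] turn [array([-0.3,  0.2, 17.1]), array([  -0.3,   -0.4, -162.9])] pos [ 0.5963 -0.2019  0.1651] xaxis [ 0.956  0.294 -0.003] j6 0.84 w 0.0348 t 21.38
```

```bash
python3 -m creep '[[-0.017,0.017,0,0,0,3.4,35],[-0.034,0.033,0,0,0,6.8,35],[-0.05,0.05,0.01,0,0,10.2,35],[-0.067,0.067,0.03,-0.3,0.2,13.7,35],[-0.084,0.0824,0.05,-0.3,0.2,17,35]]'
python3 -m creep '[[0,0,0.01,0,0,0,35],[0,0,0.01,0,0,0,35],[0,0,0.01,0,0,0,35],[0,0,0.01,0,0,0,35],[0,0,0.01,0,0,0,35]]'
python3 - <<'E'
from h import *
snap('wrist','l1'); go((.54,-.305,.004),0)
W,im=cloud('wrist')
for u,v in [(300,150),(340,150),(300,230),(340,230),(295,300),(300,400)]: print((u,v),W[v,u].round(4))
E
```

```text
time_s: 21.8
tool_pos: [0.5394, -0.3063, 0.1138]
orientation: [3.141, -0.002, 0.001]
wrist_force: [0.2, -0.8, -1.4]
gripper_width: 0.035
time_s: 22.22
tool_pos: [0.5407, -0.3059, 0.1052]
orientation: [3.14, 0.001, 0.004]
wrist_force: [0.1, 0.4, -0.5]
gripper_width: 0.0352
shift [-0.001  -0.0011  0.1013] turn [array([ 0.1, -0.1,  0. ]), array([   0.2,    0.2, -180. ])] pos [ 0.5408 -0.3059  0.1053] xaxis [1.    0.    0.003] j6 0.95 w 0.0348 t 22.27
(300, 150) [ 0.5351 -0.246   0.123 ]
(340, 150) [ 0.5469 -0.2461  0.1224]
(300, 230) [ 0.5346 -0.2719  0.1175]
(340, 230) [ 0.5476 -0.272   0.1174]
(295, 300) [ 0.5327 -0.2959  0.1189]
(300, 400) [ 0.5339 -0.3357  0.1187]
```

View pics/l1.png

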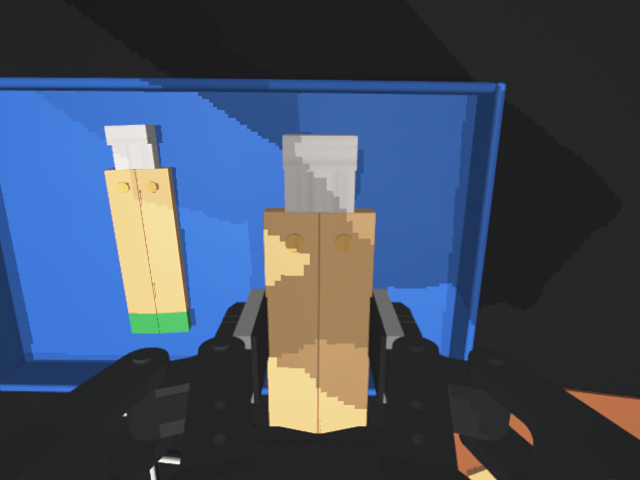

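```bash
python3 -m creep '[[0,0,0.02,0,0,0,35],[0,0,0.04,0,0,0,35],[0,0,0.055,0,0,0,35],[0,0,0.065,0,0,0,35],[0,0,0.07,0,0,0,35]]'
python3 -m creep '[[0,0,0.012,0,0,0,35],[0,0,0.022,0,0,0,35],[0,0,0.029,0,0,0,35],[0,0,0.031,0,0,0,35],[0,0,0.031,0,0,0,35]]'
python3 -m creep '[[0,0,0,0,0,0,35],[0,0,0,0,0,0,40],[0,0,0,0,0,0,50],[0,0,0,0,0,0,55],[0,0,0,0,0,0,55]]'
python3 -m creep '[[0,0,0,0,0,0,55],[0,0,-0.02,0,0,0,55],[0,0,-0.05,0,0,0,60],[0,0,-0.09,0,0,0,80],[0,0,-0.12,0,0,0,100]]'
python3 -m creep '[[0,0,-0.02,0,0,0,100],[0,0,-0.04,0,0,0,100],[0,0,-0.06,0,0,0,100],[0,0,-0.08,0,0,0,100],[0,0,-0.09,0,0,0,100]]'
python3 - <<'E'
from h import *
go((.5848,.0042,.22),-64)
snap('wrist','m1')
E
```

```text
time_s: 22.68
tool_pos: [0.5408, -0.3051, 0.0342]
orientation: [3.141, 0.002, 0.002]
wrist_force: [-0.8, 0.3, -0.7]
gripper_width: 0.0348
time_s: 23.1
tool_pos: [0.5412, -0.3052, 0.0043]
orientation: [3.14, 0.003, 0.003]
wrist_force: [-1.5, 1.0, 3.5]
gripper_width: 0.0349
time_s: 23.52
tool_pos: [0.5412, -0.3053, 0.0041]
orientation: [3.14, 0.002, 0.003]
wrist_force: [0.3, 0.2, -0.9]
gripper_width: 0.047
time_s: 23.93
tool_pos: [0.541, -0.3052, 0.1262]
orientation: [3.14, 0.002, 0.004]
wrist_force: [1.0, -0.6, -0.2]
gripper_width: 0.0737
time_s: 24.35
tool_pos: [0.5416, -0.3057, 0.2195]
orientation: [3.137, 0.002, 0.01]
wrist_force: [0.4, -0.0, 1.1]
gripper_width: 0.0851
shift [ 0.0437 -0.3098 -0.0016] turn [array([ 0. , -0.5, 64.1]), array([   0.5,    0. , -115.9])] pos [ 0.5416 -0.3057  0.2195] xaxis [1.    0.002 0.006] j6 0.95 w 0.0851 t 24.35
```

View pics/m1.png

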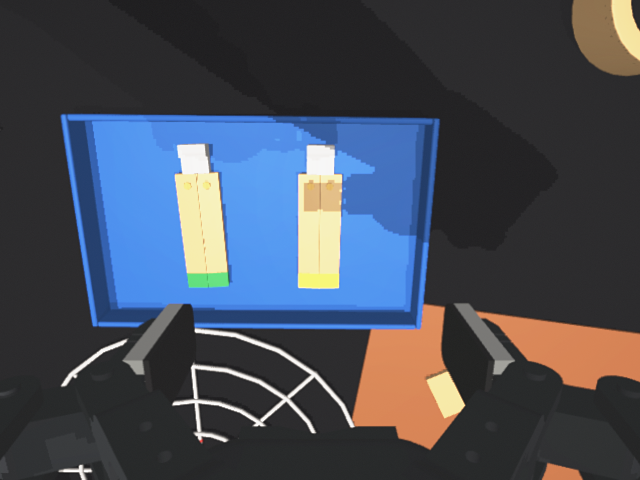

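```bash
python3 -m creep '[[0.004,-0.031,-0.001,0,0,6.4,100],[0.008,-0.062,-0.002,0,0,12.8,100],[0.013,-0.093,-0.003,0,0,19.2,100],[0.017,-0.124,-0.004,0,0,25.6,100],[0.022,-0.155,-0.004,0,0,32,100]]' 80
python3 - <<'E'
from h import *
go((.5848,.0042,.215),-64)
E
```

```text
time_s: 24.82
tool_pos: [0.5635, -0.1496, 0.223]
orientation: [3.015, -0.872, 0.013]
wrist_force: [0.5, 0.3, 0.1]
gripper_width: 0.0856
shift [-0.0642 -0.1414  0.0073] turn [array([-0.1, -0.5, 31.7]), array([ 7.000e-01, -1.000e-01, -1.483e+02])] pos [ 0.5635 -0.1496  0.223 ] xaxis [ 0.846 -0.534  0.009] j6 1.76 w 0.0856 t 24.82
```

```bash
python3 -m creep '[[-0.013,-0.028,0,0,0,6.4,100],[-0.026,-0.056,0,0,0,12.8,100],[-0.039,-0.085,0,0,-0.5,19.2,100],[-0.052,-0.113,0.003,0,-0.5,25.6,100],[-0.064,-0.141,0.007,0,-0.5,31.7,100]]'
python3 -m creep '[[0,0,0.02,0,0,0,100],[0,0,0.035,0,0,0,100],[0,0,0.045,0,0,0,100],[0,0,0.05,0,0,0,100],[0,0,0.05,0,0,0,100]]'
python3 - <<'E'
from h import *
go((.5848,.0042,.143),-64)
W=None
E
```

```text
time_s: 25.23
tool_pos: [0.5845, 0.0053, 0.2142]
orientation: [-2.659, 1.67, 0.001]
wrist_force: [0.1, 0.2, 0.2]
gripper_width: 0.0856
time_s: 25.65
tool_pos: [0.5832, 0.0052, 0.1618]
orientation: [2.66, -1.671, -0.007]
wrist_force: [-0.8, 0.0, 0.0]
gripper_width: 0.0858
shift [ 0.0017 -0.0011  0.0188] turn [array([ 0.2,  0.2, -0.3]), array([  0.3,  -0.2, 179.7])] pos [0.5832 0.0052 0.1618] xaxis [ 0.434 -0.901 -0.003] j6 2.59 w 0.0858 t 25.65
```

```bash
python3 -m creep '[[0.0015,-0.001,0.007,0,0,0,100],[0.0015,-0.001,0.014,0,0,0,100],[0.0015,-0.001,0.018,0,0,0,80],[0.0015,-0.001,0.018,0,0,0,60],[0.0015,-0.001,0.018,0,0,0,45]]' 80
python3 -m creep '[[0,0,0,0,0,0,35],[0,0,0,0,0,0,35],[0,0,0,0,0,0,35],[0,0,0,0,0,0,35],[0,0,0,0,0,0,35]]'
python3 -m creep '[[0,0,0.0002,0,0,-7,35],[0,0,0.0004,0,0,-14,35],[0,0,0.0006,0,0,-21,35],[0,0,0.0008,0,0,-28,35],[0,0,0.001,0,0,-35,35]]'
python3 -m creep '[[0,0,0.0002,0,0,-7,35],[0,0,0.0004,0,0,-14,35],[0,0,0.0006,0,0,-21,35],[0,0,0.0008,0,0,-28,35],[0,0,0.001,0,0,-35,35]]'
python3 - <<'E'
from h import *
go((.5848,.0042,.141),-64); print(get_obs()['ft_torque'])
E
```

```text
time_s: 26.07
tool_pos: [0.5845, 0.0041, 0.1436]
orientation: [2.659, -1.672, -0.007]
wrist_force: [-0.2, -0.2, 0.2]
gripper_width: 0.0516
time_s: 26.48
tool_pos: [0.5844, 0.005, 0.1446]
orientation: [-2.659, 1.671, 0.008]
wrist_force: [-3.4, 3.8, 5.7]
gripper_width: 0.0423
time_s: 26.9
tool_pos: [0.584, 0.0055, 0.1437]
orientation: [-3.039, 0.784, 0.008]
wrist_force: [-3.3, 3.9, 3.8]
gripper_width: 0.0421
time_s: 27.32
tool_pos: [0.5834, 0.0057, 0.1427]
orientation: [-3.132, -0.175, 0.008]
wrist_force: [-4.1, 2.1, 2.7]
gripper_width: 0.0421
shift [0.0012 0.0016 0.0017] turn [array([-0.1,  0.4, 70.4]), array([-5.000e-01, -1.000e-01, -1.096e+02])] pos [0.5834 0.0057 0.1427] xaxis [ 0.994  0.112 -0.005] j6 1.35 w 0.0421 t 27.32
[ 0.57228403  0.65647817 -0.07263465]
```

```bash
python3 -m creep '[[0.0005,0.001,0.0002,0,0,-7,35],[0.0005,0.001,0.0004,0,0,-14,35],[0.0005,0.001,0.0006,0,0,-21,35],[0.0005,0.001,0.0008,0,0,-28,35],[0.0005,0.001,0.001,0,0,-35,35]]'
python3 -m creep '[[0,0,0.0002,0,0,-7,35],[0,0,0.0004,0,0,-14,35],[0,0,0.0006,0,0,-21,35],[0,0,0.0008,0,0,-28,35],[0,0,0.001,0,0,-35,35]]'
python3 -m creep '[[0,0,0.0002,0,0,-7,35],[0,0,0.0004,0,0,-14,35],[0,0,0.0006,0,0,-21,35],[0,0,0.0008,0,0,-28,35],[0,0,0.001,0,0,-35,35]]'
python3 - <<'E'
from h import *
go((.5848,.0042,.139),-64); print(get_obs()['ft_torque'])
E
```

```text
time_s: 27.73
tool_pos: [0.5829, 0.0054, 0.1417]
orientation: [-2.928, -1.117, 0.009]
wrist_force: [-5.4, 3.8, 3.7]
gripper_width: 0.0422
time_s: 28.15
tool_pos: [0.5825, 0.0049, 0.1407]
orientation: [-2.45, -1.952, 0.006]
wrist_force: [-3.9, 2.0, 3.3]
gripper_width: 0.0423
time_s: 28.57
tool_pos: [0.5825, 0.0043, 0.1398]
orientation: [-1.743, -2.603, 0.004]
wrist_force: [-2.3, 0.9, 1.9]
gripper_width: 0.042
shift [-0.001   0.0021  0.0008] turn [array([ -0.5,   0.6, 176.4]), array([-0.4, -0.4, -3.6])] pos [0.5825 0.0043 0.1398] xaxis [-0.381  0.925  0.006] j6 -0.5 w 0.042 t 28.57
[ 0.05654363  0.29223278 -0.05171656]
```

```bash
python3 -m creep '[[0,0.001,0.0002,0,0,-7,35],[0,0.001,0.0004,0,0,-14,35],[0,0.001,0.0006,0,0,-21,35],[0,0.001,0.0008,0,0,-28,35],[0,0.001,0.001,0,0,-35,35]]'
python3 -m creep '[[0,0,0.0002,0,0,-7,35],[0,0,0.0004,0,0,-14,35],[0,0,0.0006,0,0,-21,35],[0,0,0.0008,0,0,-28,35],[0,0,0.001,0,0,-35,35]]'
python3 -m creep '[[0,0,0.0002,0,0,-5,35],[0,0,0.0004,0,0,-10,35],[0,0,0.0006,0,0,-15,35],[0,0,0.0006,0,0,-20,35],[0,0,0.0006,0,0,-20,35]]'
python3 - <<'E'
from h import *
go((.5848,.0042,.136),-64); print(get_obs()['ft_torque'])
E
```

```text
time_s: 28.98
tool_pos: [0.583, 0.0039, 0.1388]
orientation: [-0.871, -3.009, 0.003]
wrist_force: [-3.3, 1.0, 2.3]
gripper_width: 0.0419
time_s: 29.4
tool_pos: [0.5835, 0.0037, 0.1378]
orientation: [0.083, -3.132, -0.001]
wrist_force: [-1.2, 1.3, 2.3]
gripper_width: 0.0424
time_s: 29.82
tool_pos: [0.5838, 0.0038, 0.1372]
orientation: [0.628, -3.071, -0.004]
wrist_force: [-1.2, 2.2, 0.8]
gripper_width: 0.0422
shift [-0.0011 -0.      0.0012] turn [array([  0.5,  -0.1, -92.9]), array([-0.1, -0.5, 87.1])] pos [0.5838 0.0038 0.1372] xaxis [-0.92  -0.393  0.007] j6 -2.08 w 0.0422 t 29.82
[0.45719049 0.14132736 0.09953305]
```

```bash
python3 -m creep '[[0,0,0,0,0,-5,35],[0,0,0,0,0,-10,35],[0,0,0,0,0,-14,35],[0,0,0,0,0,-14,35],[0,0,0,0,0,-14,35]]'
python3 - <<'E'
from h import *
go((.5848,.0042,.136),-64); print(get_obs()['ft_torque'])
E
```

```text
time_s: 30.23
tool_pos: [0.5858, 0.0014, 0.1373]
orientation: [0.986, -2.978, 0.003]
wrist_force: [4.7, -3.2, -2.8]
gripper_width: 0.0421
shift [-0.0009  0.0028  0.0013] turn [array([  0.2,  -0.2, -79.4]), array([ -0.2,  -0.2, 100.6])] pos [0.5858 0.0014 0.1373] xaxis [-0.802 -0.597  0.005] j6 -2.32 w 0.0421 t 30.23
[-0.91787437 -1.21208579 -1.86770918]
```

Torque of -1.9 N m: it is against the tight stop. Release, retreat, and check everything.

```bash
python3 -m creep '[[0,0,0,0,0,0,60],[0,0,0,0,0,0,80],[0,0,0,0,0,0,100],[0,0,-0.01,0,0,0,100],[0,0,-0.03,0,0,0,100]]' 40
python3 -m creep '[[0,0,-0.02,0,0,0,100],[0,0,-0.04,0,0,0,100],[0,0,-0.06,0,0,0,100],[0,0,-0.08,0,0,0,100],[0,0,-0.09,0,0,0,100]]'
python3 - <<'E'
from h import *
snap('wrist'); go((.45,.05,.3),-140)
W,im=cloud('wrist'); b=W.reshape(-1,3); b=b[np.isfinite(b[:,2])&(np.hypot(b[:,0]-.585,b[:,1]-.004)<.03)&(b[:,2]<.2)]
t=b[b[:,2]>.155]; print('nut top',np.median(t[:,2]).round(4),np.percentile(t[:,2],90).round(4))
E
```

```text
time_s: 30.65
tool_pos: [0.5834, 0.0022, 0.1647]
orientation: [0.986, -2.972, -0.002]
wrist_force: [0.3, 0.0, -0.5]
gripper_width: 0.0854
time_s: 31.07
tool_pos: [0.585, 0.0028, 0.2587]
orientation: [0.988, -2.975, 0.0]
wrist_force: [0.0, -0.2, 0.1]
gripper_width: 0.0853
shift [ 0.0806  0.1191 -0.0394] turn [array([ 0. , -0.3, -3.2]), array([ -0.4,  -0. , 176.8])] pos [0.5857 0.0027 0.2602] xaxis [-0.801 -0.598  0.004] j6 -2.32 w 0.0857 t 31.12
nut top 0.1672 0.1691
```

```bash
python3 -m creep '[[0.02,0.03,-0.01,0,0,0,100],[0.04,0.06,-0.02,0,0,0,100],[0.06,0.09,-0.03,0,0,0,100],[0.08,0.12,-0.04,0,0,0,100],[0.08,0.12,-0.04,0,0,0,100]]'
python3 - <<'E'
from h import *
snap('scene','n1'); W,im=cloud('scene')
b=W[260:310,410:460].reshape(-1,3); b=b[np.isfinite(b[:,2])&(b[:,2]>.135)&(b[:,2]<.17)]; d=b[:,:2]-[.542,.3192]
print('ball: box x of top point',(d@[.912,-.41])[b[:,2].argmax()], 'range',(d@[.912,-.41]).min(),(d@[.912,-.41]).max(), b[:,2].max())
for u,v in [(185,190),(150,225)]: print(W[v,u])
E
```

```text
time_s: 31.53
tool_pos: [0.4452, 0.0533, 0.3046]
orientation: [0.995, -2.978, 0.001]
wrist_force: [1.7, 1.2, 0.3]
gripper_width: 0.0856
ball: box x of top point 0.010412666227263803 range -0.011507499731215483 0.015364710913254183 0.1655197504631929
[ 0.41423333 -0.32186705  0.00669315]
[ 0.54162729 -0.34550976  0.01903576]
```

View pics/n1.png

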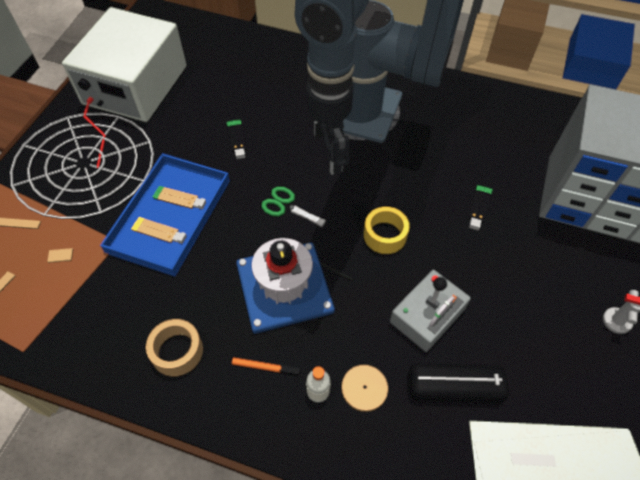

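```bash
python3 -c "
from workcell import *
print(job_done())"
```

```text
the job is handed in; nothing more can be done
None
```

The job is done and handed in at about 32 s on the robot's clock. No verdict was reported.

- **Lever:** I moved it from about 0.36 rad forward to upright. In the last scene picture the ball is at pixel (440, 284), where a neutral lever should put it (439.7, 283.5). The noisy scene depth was less exact, putting its highest ball point up to 10 mm forward of the hinge. The wrist view right after release put the ball about 2 mm from it.
- **Nut:** I unscrewed it clockwise about 270° until the torque rose to 1.6 N m at the stop, where it had risen about 7.6 mm. At the end I screwed it back until the torque reached 1.9 N m. Its top then measured 167 mm, the same as at the start.
- **Blades:** Only two were fitted, green and yellow. Both now lie flat and right way up, side by side in the blue tray. The tray had shifted slightly by the last picture, but both blades are still well inside it.
- **Other things:** They look to be where they were, and I left the black look-alike blades alone. The open gripper is clear of everything. I did not see the grip slacken.

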